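# Hang the ring spanner on the hook inside the low cupboard

### The job

Put the black-handled ring spanner away: slip its ring over the upturned hook deep inside the low tool cupboard, tilting it to get in under the lip and the roof, and let it down onto the hook. Then draw it gently towards the front, feeling for the hook to catch and keeping up that light pull of about 5 newtons for a second, and leave it hanging there with its shaft lying on the sill and its handle out in front. Do not force anything, and leave the other things alone.

Things in the scene. Friction and masses are not known exactly. Their poses are not given: they have to be found in the camera images.
- ring_spanner: Loose flat steel ring spanner with a black grip, about 0.14-0.24 kg, balance point about 95 mm from the origin. Origin: under the middle of the grip, on the flat underside; +x along the shaft to the ring, +z up. Grip 65 long, 18 wide, 24 high; shaft 14 wide, 8 thick, undersides flush. It starts lying flat on the table, in front of the cupboard and to the right.
- ring_centre (a point): Centre of the spanner's ring at half its thickness: 152 mm from the spanner's origin along +x, 4 mm up. Ring: outer diameter 46, round hole 20, 8 thick. When hung it is about 108 mm above the table, ring end about 15 degrees up.
- cupboard: Fixed grey sheet-steel cupboard on the table, 140 deep (x), 150 wide (y), 172 high; origin at the centre of its underside, front at x = -70 mm facing the robot, +x inwards. Walls 4 thick; clear roof pane, underside 168 above the table. The front is open only by a slot over the full width, between the sill (top 80 above the table) and the lip (lower edge 118 above the table).
- sill_middle (a point): Middle of the sill's rounded top edge, at the front (x = -67 mm in the cupboard), 80 mm above the table. The lip is right above it, 38 mm higher. The ring passes under the lip and over the hook's tip only with the ring end tilted up about 20 to 30 degrees.
- hook_rail: Aluminium rail on the cupboard's back wall with one hook of 8 mm round steel. Origin: middle of the rail's front face, 104 mm above the table; axes as the cupboard's (x inwards, y left). The hook runs level 37 to 53 mm (set length not measured) from the rail towards the front (top of this part 108 above the table), then turns straight up; rounded tip 136 above the table.
- tip_middle (a point): Where the hook's tip would be at its middle setting: 15 mm behind the cupboard's centre, 136 above the table. In truth the hook is clamped tight anywhere up to 15 mm left or right (y) and up to 8 mm nearer or farther (x) of this; that is not measured: find it by feel (touch, back off, try beside) or see it through the clear roof. The height is true.
- bearing_1: Bystander: ball bearing, 52 mm across, 15 high, lying on the table.
- spanner_13: Bystander: open-ended spanner, 175 long, lying on the table.
- spanner_17: Bystander: open-ended spanner, 205 long, lying on the table.
Mind the look-alikes: they are no part of the job. Several things have the shape of the ring_spanner; the one meant has the colours described above.

How it is judged:
By the outcome, as a careful person would: the job done as asked, in the order asked, and still so for the second after the job is handed in, with the robot touching nothing.
It also fails if it takes over 72 s, if anything falls off the work surface, if the arm or the gripper's body presses on something with over 40 N, if the wrist force passes 120 N, or if a joint passes its speed limit or range.

### The arm

A 6-joint arm with a two-finger parallel gripper is mounted at the origin on a cart in front of the work surface, level with it; the furniture and walls round the work are solid. World frame = base frame: x ahead of the robot, y to its left, z up, the work surface at z = 0. Lengths are in mm, angles in rad, forces in N, time in s.
With the tool pointing down it reaches from about 325 to 900 mm from the base axis. Payload 6.1 kg.
Tool frame: the origin (TCP) lies at the very end of the fingers, on their centre line; the grasp point (between the pads) lies 19 mm behind it (tcp_to_grasp is the distance from the TCP to the grasp point, in mm); z points along the fingers, y is the line along which they close (so a half turn about z gives the same grasp; the last joint's range is limited). The gripper opens to 87 mm and grips with 3 to 60 N. Pads are 19 mm wide; open, the fingers measure 117 mm over their backs; the gripper's body (75 mm by 190 mm) begins 51 mm behind the grasp point.
Start: joints at [1.084, 0.22, 1.526, -0, 1.395, -0.126], TCP at [220.637, 584.752, 201.938] pointing down, gripper open.
Joint ranges: [-2.98, 2.98], [-0.91, 2.08], [0.09, 2.57], [-1.24, 4.39], [0.2, 2.65], [-2.68, 2.68]. Speed limits (rad/s): [2.57, 2.57, 3.01, 3.14, 3.14, 3.14].

### API

Orientations are given as a unit quaternion [w, x, y, z].
In Python, from rig import observe, camera, camera_model, close_job, tcp_to_grasp gives the robot as it stands.
- The arm moves only by the shell command python3 -m pendant 'ROWS' [FORCE]. ROWS is JSON, a list of rows, each a list of 5 numbers: the closure, from 0 (fully open) to 1 (shut), then the shift along the tool's x, y, z in cm, then the turn about the tool's z in degrees. In form: [[jaw, dx, dy, dz, yaw], ...]. A call has 1 to 8 rows; each row is the pose to reach, as a shift and turn from the pose commanded when the call began, along the tool's axes at that moment; what a row does not reach only later rows make up. A row lasts 1/8 s, in which the tool goes at most 62.5 mm and 10.7 degrees, less where a joint would pass 70% of its speed; a pose out of reach is approached as far as the arm can. A call with a gripper value outside its range is refused whole. The fingers move at their own pace and stop on an object; FORCE is the grip in N (left out, the last holds). Time passes only in rows, so rows that repeat a pose let the fingers close. It gives the time, the measured TCP pose, the force, the opening and the grip force at its end, in the units of the state.
- observe(): the state, without advancing time (a new reading comes with each control period).
- camera(name): name is "scene" or "top" or "wrist"; returns the picture (420x560x3 uint8, red, green, blue); there is no depth.
- camera_model(name): a dict with "camera_matrix" (3x3 intrinsics, pixels), "pose" (4x4, takes a point from camera to world coordinates). Camera axes: x right, y down, z forward; pixel columns grow to the right and rows downward; lengths in mm; the calibration is good to about 2 mm. A picture is of the moment at which its call begins: read the wrist's pose just before it. camera_model takes no time and is no camera call; for the wrist camera it gives the pose at the moment of the call.
- close_job(): hands the job in; it is judged then, once.
The state is a dict: "time_s": time; "qpos": joint angles; "joint_vel": joint speeds; "effort": joint torques, N m; "ee_pos": TCP position; "eef_rot": TCP orientation; "force": force on the tool from outside, world axes, zero at the start; "wrist_torque": the same for the moment, N m; "gripper_width": opening from 0.0 (shut) to 1.0 (fully open); "gripper_force": force on a finger pad.
Only numpy, scipy, OpenCV 4.12 (cv2) and the standard library are available. Lean on these libraries where they do the work, as an engineer would, in place of code of your own. Each camera call takes 0.05 s, during which the arm holds its last target. There are 200 camera calls.

## Working session

There is one attempt and no reset: what is moved stays moved. The work goes in short steps, Python scripts to look and compute and a shell command to move; the robot and the scene stay as the last step left them, time stands still between calls to the robot, and variables do not carry over. Pictures are saved under pics/ and viewed, at most 10 in all, crops included, and the job is handed in when it is done.

```bash
mkdir -p pics; ls
python3 - <<'E'
from rig import *
import cv2,json
print(observe()); print(tcp_to_grasp)
for n in("scene","top"):
    im=camera(n); cv2.imwrite(f"pics/{n}0.png",im[:,:,::-1]); m=camera_model(n); print(n,m["camera_matrix"],m["pose"])
E
```

```text
pics
{'time_s': 0.0, 'qpos': array([ 1.08386015e+00,  2.21222504e-01,  1.52761244e+00, -7.58344061e-06,
        1.39473159e+00, -1.26108137e-01]), 'joint_vel': array([-0.00035101,  0.0001592 , -0.00042798,  0.00131121, -0.00077541,
        0.00090874]), 'effort': array([ 4.39505720e-04, -4.94621766e+01, -3.87370455e+01,  6.99922512e-02,
        5.73419617e-02, -1.29690784e-04]), 'ee_pos': array([220.34905983, 584.14920516, 200.83886069]), 'eef_rot': array([-2.94245825e-04,  1.79436146e-01,  9.83769127e-01, -9.42064846e-04]), 'force': array([-0.40925041,  0.43606025, -0.17036848]), 'wrist_torque': array([-0.03841388, -0.05006184,  0.01319175]), 'gripper_force': 0.0, 'gripper_width': 1.0000827414591131}
18.700000000000003
scene [[475.18316114   0.         284.90210207]
 [  0.         475.18316114 201.42818524]
 [  0.           0.           1.        ]] [[ 4.72769029e-01 -4.40542674e-01  7.63158960e-01 -2.62252114e+02]
 [-8.81181694e-01 -2.33530150e-01  4.11074800e-01 -5.52359151e+02]
 [-2.87536591e-03 -8.66825139e-01 -4.98603962e-01  6.52191848e+02]
 [ 0.00000000e+00  0.00000000e+00  0.00000000e+00  1.00000000e+00]]
top [[460.78438911   0.         279.27707026]
 [  0.         460.78438911 211.39114514]
 [  0.           0.           1.        ]] [[-5.70324360e-02 -9.76840349e-01  2.06228597e-01  2.88772893e+02]
 [-9.98372205e-01  5.57005357e-02 -1.22634213e-02 -1.10501098e+02]
 [ 4.92361439e-04 -2.06592312e-01 -9.78426990e-01  1.36029675e+03]
 [ 0.00000000e+00  0.00000000e+00  0.00000000e+00  1.00000000e+00]]
```

View pics/scene0.png

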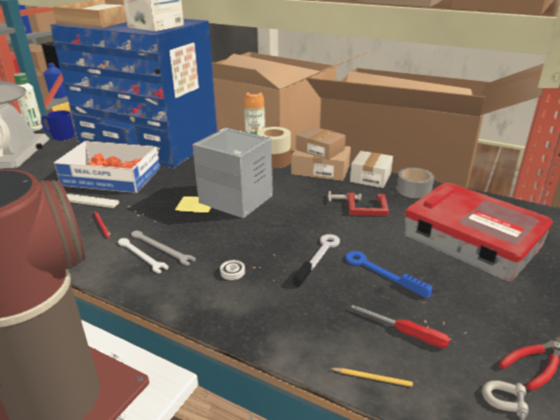

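View pics/top0.png

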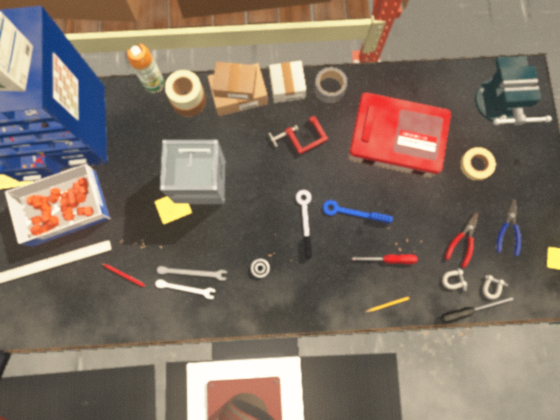

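The black-handled ring spanner looks to be at top px (304,197)-(307,243), with a blue-handled look-alike at (330,208)-(390,217). The grey cupboard is at (163-225,140-205). I'll confirm these in an enlarged crop.

```bash
cat > h.py <<'E'
import numpy as np,cv2
from rig import *
from scipy.spatial.transform import Rotation as R
def ray(m,px,z):
    K,T=m["camera_matrix"],m["pose"]; d=T[:3,:3]@np.linalg.solve(K,[px[0],px[1],1.]); o=T[:3,3]
    return o+d*(z-o[2])/d[2]
def proj(m,p):
    K,T=m["camera_matrix"],m["pose"]; c=K@(T[:3,:3].T@(np.asarray(p,float)-T[:3,3])); return c[:2]/c[2]
def rot(o): q=o["eef_rot"]; return R.from_quat([q[1],q[2],q[3],q[0]]).as_matrix()
E
python3 - <<'E'
from h import *
im=cv2.imread("pics/top0.png"); c=im[125:265,155:400]
cv2.imwrite("pics/c1.png",cv2.resize(c,None,fx=3.2,fy=3.2,interpolation=cv2.INTER_CUBIC))
m=camera_model("top")
for p,z in(((304,197),4),((307,243),15),((163,141),172),((222,141),172),((226,204),172),((162,202),172),((208,151),136)): print(p,ray(m,p,z).round())
E
```

```text
(304, 197) [ 615. -205.    4.]
(307, 243) [ 473. -203.   15.]
(163, 141) [753. 180. 172.]
(222, 141) [744.  19. 172.]
(226, 204) [567.  14. 172.]
(162, 202) [582. 183. 172.]
(208, 151) [730.  63. 136.]
```

View pics/c1.png

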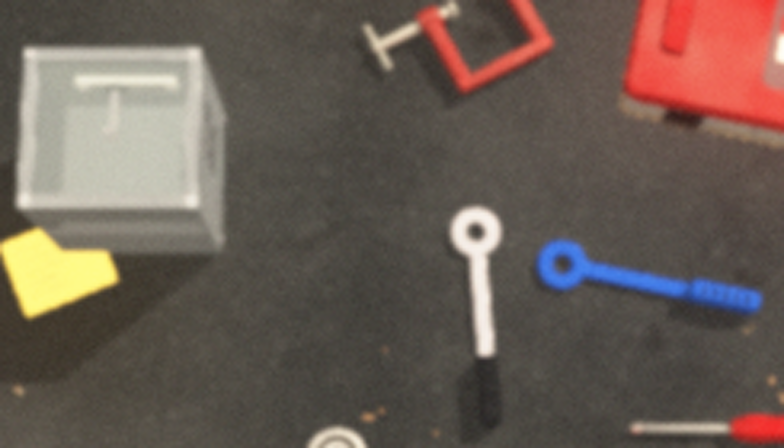

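The crop confirms the target: white-steel ring at crop (475,232) with a black grip at (486,390). The blue-handled one at (562,265)-(755,300) is the look-alike. Through the roof I can see the rail at crop y≈80, with the hook running from (115,92) to its tip at about (109,130).

Run:
```python
from h import *
m=camera_model("top")
f=lambda c:(155+c[0]/3.2-.34,125+c[1]/3.2-.34)
C=[ray(m,f(c),172)[:2] for c in((23,48),(202,48),(197,207),(18,207))]
print(np.round(C,1), np.mean(C,0))
print("tip",ray(m,f((110,130)),136),"rail",ray(m,f((75,83)),112),ray(m,f((177,83)),112))
# spanner: masks
im=camera("top"); sub=im[185:265,285:325].astype(int); hsv=cv2.cvtColor(im,cv2.COLOR_RGB2HSV)
w=np.zeros(im.shape[:2],np.uint8); w[185:262,290:322]=(im[185:262,290:322].min(2)>120)
n,l,s,c=cv2.connectedComponentsWithStats(w); i=1+np.argmax(s[1:,4]); print(s[i],c[i])
ys,xs=np.nonzero(l==i); rg=ys<ys.min()+17
ring=((xs[rg].min()+xs[rg].max())/2,ys.min()+ (xs[rg].max()-xs[rg].min())/2); P=ray(m,ring,8)
sh=(ys>ys.min()+20); q=np.polyfit(ys[sh],xs[sh],1); a=ray(m,(np.polyval(q,ys.min()+20),ys.min()+20),8);b=ray(m,(np.polyval(q,ys.max()),ys.max()),8)
u=(a-b)/np.linalg.norm(a-b);print("ring",P,"shaftend",b,"dir",u,"yaw",np.degrees(np.arctan2(u[1],u[0])),"org",P-152*u, "len ring-shaftend",np.linalg.norm(P-b))
o=observe();print(o["ee_pos"],rot(o).round(3))
mw=camera_model("wrist");T=mw["pose"];r=rot(o);print("cam in tool",(r.T@(T[:3,3]-o["ee_pos"])).round(),(r.T@T[:3,:3]).round(2),mw["camera_matrix"][0])
```

```text
[[756.9 182.7]
 [748.2  30.5]
 [608.7  38.8]
 [617.2 187.5]] [682.74264339 109.86017089]
tip [691.57626996 116.61533083 136.        ] rail [744.94553413 151.4351993  112.        ] [739.78460536  60.81484344 112.        ]
[296 189  16  48 385] [304.32727273 208.34545455]
ring [ 615.5299304  -203.11071929    8.        ] shaftend [ 494.7059232 -204.1736238    8.       ] dir [0.99991799 0.0128068  0.        ] yaw 0.7337956358751475 org [ 463.54239599 -205.05735286    8.        ] len ring-shaftend 120.82868236731363
[220.4202025  584.30307476 201.10341094] [[-0.936  0.353 -0.001]
 [ 0.353  0.936 -0.001]
 [ 0.    -0.001 -1.   ]]
cam in tool [  67.   -1. -182.] [[ 0.   -0.97 -0.25]
 [ 1.    0.    0.  ]
 [-0.   -0.25  0.97]] [366.68420371   0.         286.67467734]
```

```bash
python3 -m pendant '[[0,-20,-8,-8,0],[0,-63.3,-26,-10,-20],[0,-63.3,-26,-10,-20],[0,-63.3,-26,-10,-20],[0,-63.3,-26,-10,-20],[0,-63.3,-26,-10,-20],[0,-63.3,-26,-10,-20],[0,-63.3,-26,-10,-20]]'
```

```text
time_s: 1.15
ee_pos: [579.1, 250.3, 277.5]
eef_rot: [-0.0, 0.006, 1.0, 0.0]
force: [-0.7, 0.3, 0.4]
gripper_width: 1.0
gripper_force: 0.0
```

```bash
python3 -m pendant '[[0,-12.5,-12,-1.5,0],[0,-12.5,-12,-1.5,0],[0,-12.5,-12,-1.5,0],[0,-12.5,-12,-1.5,0],[0,-12.5,-12,-1.5,0]]'
python3 - <<'E'
from h import *
o=observe(); m=camera_model("wrist"); im=camera("wrist"); np.savez("w1",K=m["camera_matrix"],T=m["pose"])
cv2.imwrite("pics/w1.png",cv2.resize(im[:,:,::-1],(800,600),interpolation=cv2.INTER_CUBIC)); print(o["ee_pos"],proj(m,(691,117,136))*800/560)
E
```

```text
time_s: 1.78
ee_pos: [701.0, 130.6, 291.6]
eef_rot: [-0.001, 0.006, 1.0, 0.0]
force: [0.3, 0.3, -0.8]
gripper_width: 0.999
gripper_force: 0.0
[701.03733757 130.62592639 291.55715674] [389.73294664 245.07245066]
```

View pics/w1.png

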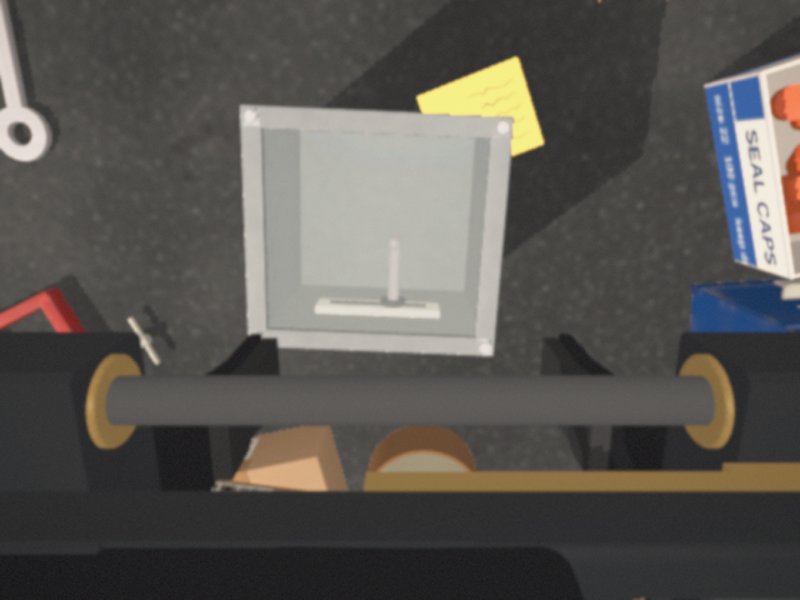

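The wrist view shows the roof's outer corners at (240,105), (512,119), (494,355) and (249,346), with the hook tip at about (394,243). The rail runs (315-440,308).

Run:
```python
from h import *
d=np.load("w1.npz"); m={"camera_matrix":d["K"],"pose":d["T"]}
f=lambda c:(c[0]*.7-.15,c[1]*.7-.15)
C=np.array([ray(m,f(c),172)[:2] for c in((240,105),(512,119),(494,355),(249,346))]);c=C.mean(0);print(C.round(1),c)
v=(C[3]-C[0]+C[2]-C[1]);y1=np.degrees(np.arctan2(v[1],v[0]));w=(C[1]-C[0]+C[2]-C[3]);y2=np.degrees(np.arctan2(w[1],w[0]))-90;print("size",np.linalg.norm(v)/2,np.linalg.norm(w)/2,"yaw",y1,y2)
for nm,p,z in(("tip",(394,243),136),("railL",(440,300),112),("railR",(316,300),112)):
    P=ray(m,f(p),z)[:2]; a=np.radians(-3); e=np.array([np.cos(a),np.sin(a)]);n=np.array([-e[1],e[0]])
    print(nm,P,"in cupboard",(P-c)@e,(P-c)@n)
```

```text
[[606.7  38.3]
 [615.6 186.8]
 [753.7 180.9]
 [746.1  31. ]] [680.5312187  109.24907963]
size 138.88647644899373 149.3872991942114 yaw -2.732894317952826 -3.188102215263939
tip [689.52752416 119.66666307] in cupboard 8.438762140012477 10.874136748458438
railL [735.10615697 151.09672691] in cupboard 52.310008567820084 44.64652811820373
railR [734.05504988  62.31146211] in cupboard 55.90700372580354 -44.07207025635735
```

```bash
python3 -m pendant '[[0,11,-17,0,-1.4],[0,11,-17,0,-1.4],[0,22.2,-33.9,8,-1.4],[0,22.2,-33.9,17,-1.4],[0,22.2,-33.9,17,-1.4],[0,22.2,-33.9,17,-1.4],[0,22.2,-33.9,17,-1.4],[0,22.2,-33.9,17,-1.4]]';  python3 -m pendant '[[0,0,0,0,0],[0,0,0,0,0]]'
python3 - <<'E'
from h import *
o=observe(); m=camera_model("wrist"); im=camera("wrist"); np.savez("w2",K=m["camera_matrix"],T=m["pose"])
cv2.imwrite("pics/w2.png",cv2.resize(im[:,:,::-1],(800,600),interpolation=cv2.INTER_CUBIC)); print(o["ee_pos"],rot(o).round(3)[0],[proj(m,p)/.7 for p in((615,-203,8),(463.5,-205,24),(496,-204.6,8))])
d=np.load("w1.npz"); print(ray({"camera_matrix":d["K"],"pose":d["T"]},(20*.7,132*.7),8))
E
```

```text
time_s: 2.82
ee_pos: [472.6, -205.4, 120.1]
eef_rot: [-0.002, -0.006, 1.0, 0.001]
force: [0.4, 2.1, -0.5]
gripper_width: 0.997
gripper_force: 0.0
time_s: 3.08
ee_pos: [477.3, -205.1, 124.1]
eef_rot: [0.001, -0.007, 1.0, -0.0]
force: [0.0, -0.8, 0.1]
gripper_width: 1.003
gripper_force: 0.0
[ 477.26973957 -205.14974136  124.06001858] [-1.    -0.014  0.003] [array([411.32577752, 479.51267104]), array([412.14926178, 254.46407699]), array([411.79949426, 303.38620182])]
[ 611.8055637  -200.52353405    8.        ]
```

View pics/w2.png

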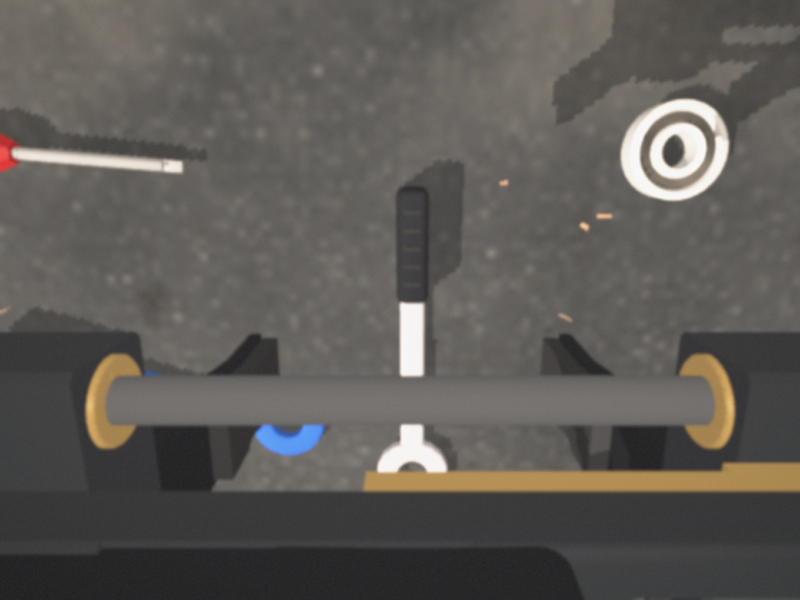

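The grip spans (398-428, 186-301) and its front edge is within 2 px of my prediction, so the spanner pose holds. Going down.

```bash
python3 -m pendant '[[0.4,0.2,0,6,0],[0.5,0.2,0,10,0],[0.5,0.2,0,11.5,0],[0.5,0.2,0,11.5,0],[0.5,0.2,0,11.5,0]]' 60; python3 -c "
from h import *
print(observe()['ee_pos'],observe()['force'])"
```

```text
time_s: 3.75
ee_pos: [475.5, -206.7, 9.5]
eef_rot: [0.002, -0.007, 1.0, -0.001]
force: [0.9, -0.2, 0.9]
gripper_width: 0.541
gripper_force: 0.0
[ 475.46005469 -206.74049614    9.52764814] [ 0.88021158 -0.20135375  0.90854917]
```

```bash
python3 -m pendant '[[0.5,0,0,0.6,0],[0.5,0,0,0.6,0],[1,0,0,0.6,0],[1,0,0,0.6,0],[1,0,0,0.6,0],[1,0,0,0.6,0]]' 60;  python3 -m pendant '[[1,0,0,-3,0],[1,0,0,-8,0],[1,0,0,-8,0],[1,0,0,-8,0]]'
python3 - <<'E'
from h import *
m=camera_model("scene"); im=camera("scene"); o=observe(); print(o["ee_pos"],o["force"],o["wrist_torque"],o["gripper_width"]*87)
cv2.imwrite("pics/s1.png",cv2.resize(im[150:330,200:440,::-1],(800,600),interpolation=cv2.INTER_CUBIC))
E
```

```text
time_s: 4.5
ee_pos: [473.6, -205.9, 1.5]
eef_rot: [-0.0, -0.006, 1.0, 0.0]
force: [-0.3, 0.8, 0.7]
gripper_width: 0.174
gripper_force: 60.0
time_s: 5.0
ee_pos: [473.0, -205.7, 80.8]
eef_rot: [-0.0, -0.006, 1.0, 0.0]
force: [-0.1, -0.2, -1.9]
gripper_width: 0.18
gripper_force: 60.0
[ 472.41600909 -205.29200441   79.97686827] [-0.46327772  0.54017712 -1.52096521] [0.06872889 0.1786134  0.00077607] 15.420508855207869
```

View pics/s1.png

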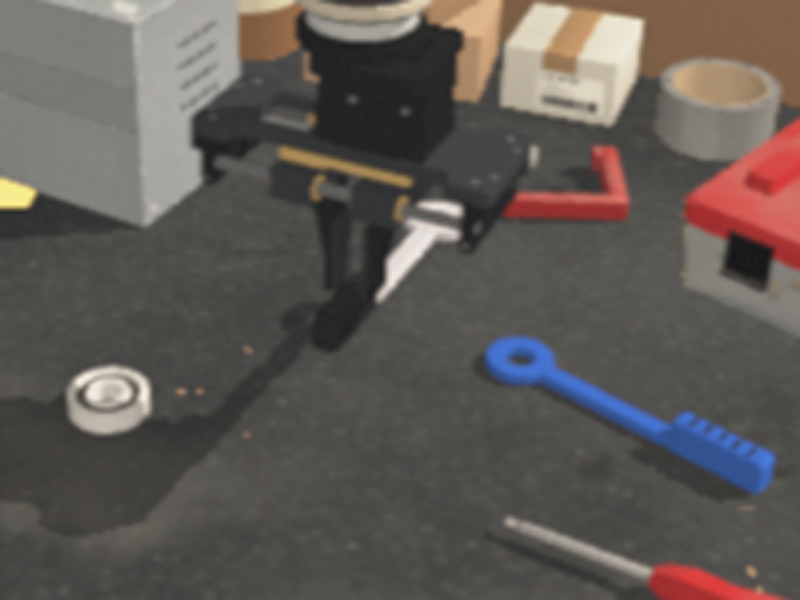

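The spanner is held, roughly level, with its ring at crop (435,215). I'll carry it to in front of the slot.

```bash
python3 - <<'E'
from h import *
m=camera_model("scene"); px=(200+437*.3,150+216*.3); 
for z in(60,70,82,95): print(z,ray(m,px,z).round(1))
E
python3 -m pendant '[[1,3,1,-1,0],[1,5.8,4,-1.4,1],[1,5.8,9,-1.4,2],[1,5.8,14,-1.4,3],[1,5.8,19,-1.4,3.7],[1,5.8,24,-1.4,3.7],[1,5.8,29,-1.4,3.7],[1,5.8,32,-1.4,3.7]]'
```

```text
60 [ 639.4 -191.5   60. ]
70 [ 624.2 -197.6   70. ]
82 [ 605.9 -204.9   82. ]
95 [ 586.1 -212.9   95. ]
time_s: 6.05
ee_pos: [409.5, 115.2, 93.6]
eef_rot: [-0.002, 0.025, 1.0, -0.0]
force: [0.4, -0.4, -0.7]
gripper_width: 0.176
gripper_force: 60.0
```

```bash
python3 -m pendant '[[1,0,0,0,0],[1,0,0,0,0]]'
python3 - <<'E'
from h import *
o=observe(); print(o["ee_pos"],rot(o).round(3)[0],o["force"],o["wrist_torque"]); m=camera_model("scene"); im=camera("scene")
cv2.imwrite("pics/s2.png",cv2.resize(im[100:250,140:340,::-1],(800,600),interpolation=cv2.INTER_CUBIC))
e=rot(o)[:,0]*-1; r=o["ee_pos"]+141*e; r[2]=o["ee_pos"][2]+2.5; print("level ring pred",r,(proj(m,r)-[140,100])*4)
E
```

```text
time_s: 6.3
ee_pos: [410.5, 112.8, 94.2]
eef_rot: [-0.001, 0.026, 1.0, -0.0]
force: [0.2, -0.3, -1.4]
gripper_width: 0.171
gripper_force: 60.0
[410.50019808 112.77587275  94.24243202] [-0.999  0.051 -0.002] [ 0.23788    -0.34512589 -1.3897981 ] [0.03250369 0.18635942 0.00131852]
level ring pred [551.31349403 105.53048374  96.74243202] [264.80009487 355.97664665]
```

View pics/s2.png

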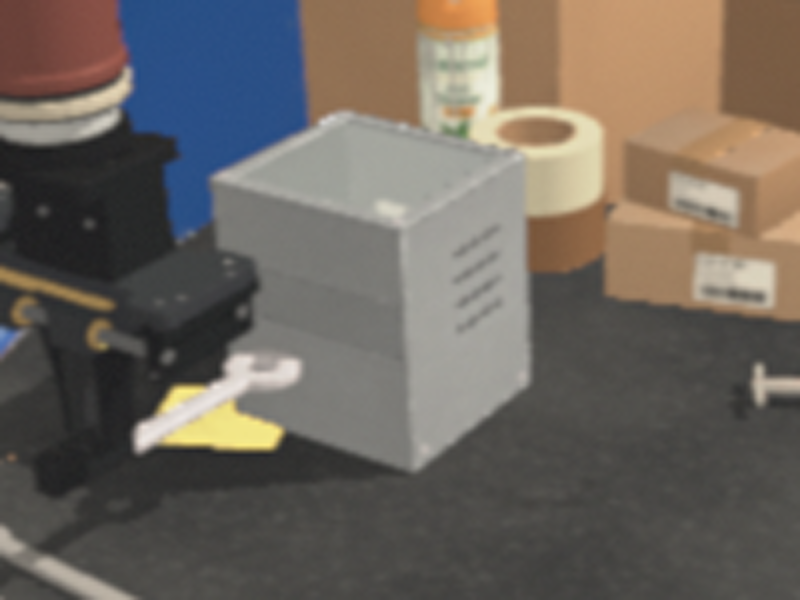

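The spanner droops a few degrees, with the ring at (264,371) against a level prediction of 356. I'll raise it a little, line it up on the hook's line and enter the slot slowly.

```bash
python3 -m pendant '[[1,0,1,-0.5,0],[1,0,2.1,-1,0],[1,0,2.1,-1,0],[1,-2,2.1,-1,0],[1,-3.5,2.1,-1,0],[1,-3.5,2.1,-1,0]]'
python3 - <<'E'
from h import *
o=observe(); print(o["ee_pos"],rot(o).round(3)[0],o["force"],o["wrist_torque"]); m=camera_model("scene"); im=camera("scene")
cv2.imwrite("pics/s3.png",cv2.resize(im[130:250,170:330,::-1],(800,600),interpolation=cv2.INTER_CUBIC))
R_=rot(o);e=-R_[:,0]; r=o["ee_pos"]+141*e; r[2]=o["ee_pos"][2]+2.5; print("level ring pred",r,(proj(m,r)-[170,130])*5)
E
```

```text
time_s: 7.1
ee_pos: [448.3, 132.2, 105.5]
eef_rot: [0.0, 0.026, 1.0, -0.0]
force: [0.4, 0.1, -2.3]
gripper_width: 0.176
gripper_force: 60.0
[448.33756043 132.2112863  105.49783161] [-0.999  0.052  0.   ] [ 0.40235167  0.05811393 -2.25924282] [-0.02106055  0.16298665  0.00509523]
level ring pred [589.14440906 124.83352621 107.99783161] [192.90467143 235.32023041]
```

View pics/s3.png

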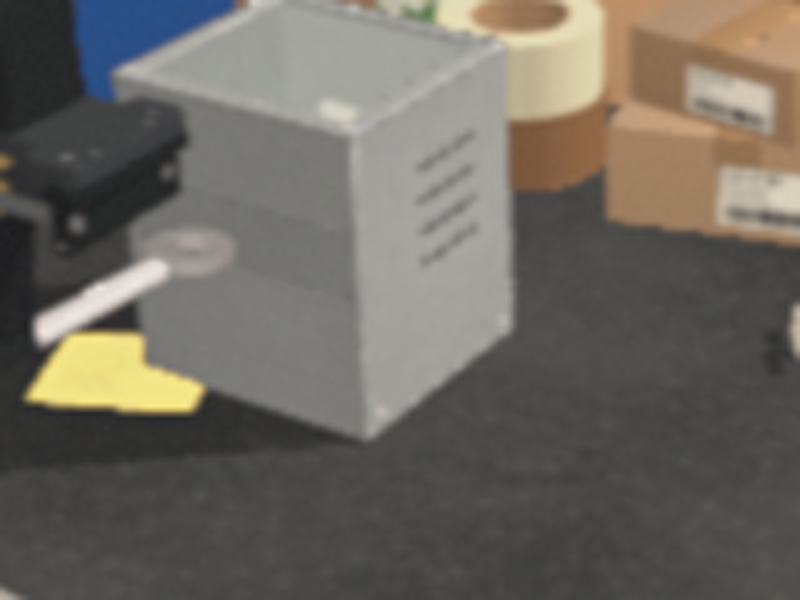

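The ring is at (190,252), steady and in front of the slot opening. Pushing in while watching the force.

```bash
python3 -m pendant '[[1,-1.5,0,0,0],[1,-3,0,0,0],[1,-4.5,0,0,0],[1,-6,0,0,0],[1,-7,0,0,0],[1,-7,0,0,0]]' && python3 -m pendant '[[1,0,0,0.5,0],[1,0,0,1,0],[1,0,0,1.5,0],[1,0,0,1.5,0]]' 20; python3 -c "
from h import *
o=observe();print(o['force'],o['wrist_torque'])"
```

```text
time_s: 7.9
ee_pos: [518.1, 128.7, 105.3]
eef_rot: [-0.0, 0.026, 1.0, -0.0]
force: [-0.4, 0.1, -1.2]
gripper_width: 0.17
gripper_force: 60.0
time_s: 8.4
ee_pos: [517.3, 128.8, 90.2]
eef_rot: [-0.0, 0.026, 1.0, -0.0]
force: [0.0, 0.4, 0.9]
gripper_width: 0.196
gripper_force: 20.0
[0.04962377 0.38468584 0.8611475 ] [ 0.05076084 -0.02772068 -0.01630451]
```

The shaft now rests on the sill: the torque is gone and about 1 N shows upward. Lowering the hand will tilt the ring end up about the sill.

```bash
python3 -m pendant '[[1,0,0,0.7,0],[1,0,0,1.4,0],[1,0,0,2.1,0],[1,0,0,2.8,0],[1,0,0,2.8,0]]'; python3 -c "
from h import *
o=observe();print(o['force'],o['wrist_torque'])"; python3 -m pendant '[[1,0,0,0.7,0],[1,0,0,1.4,0],[1,0,0,2.1,0],[1,0,0,2.8,0],[1,0,0,2.8,0]]'
python3 - <<'E'
from h import *
o=observe();print(o['force'],o['wrist_torque']); m=camera_model("scene"); im=camera("scene")
cv2.imwrite("pics/s4.png",cv2.resize(im[130:250,170:330,::-1],(800,600),interpolation=cv2.INTER_CUBIC))
print([(proj(m,p)-[170,130])*5 for p in((614.7,123,88),(614.7-97,128,42))])
E
```

```text
time_s: 9.02
ee_pos: [516.8, 128.7, 61.5]
eef_rot: [-0.001, 0.026, 1.0, -0.0]
force: [-2.2, -0.6, 0.9]
gripper_width: 0.194
gripper_force: 20.0
[-2.215472   -0.55793941  0.93444329] [0.0266523  0.25301834 0.00170983]
time_s: 9.65
ee_pos: [516.5, 128.7, 33.4]
eef_rot: [-0.001, 0.026, 1.0, -0.0]
force: [-1.4, 0.4, 0.5]
gripper_width: 0.188
gripper_force: 20.0
[-1.4093395   0.36384895  0.47718449] [ 0.04873276  0.31359834 -0.01133847]
[array([228.43733123, 250.75179066]), array([113.032368  , 410.42210781])]
```

View pics/s4.png

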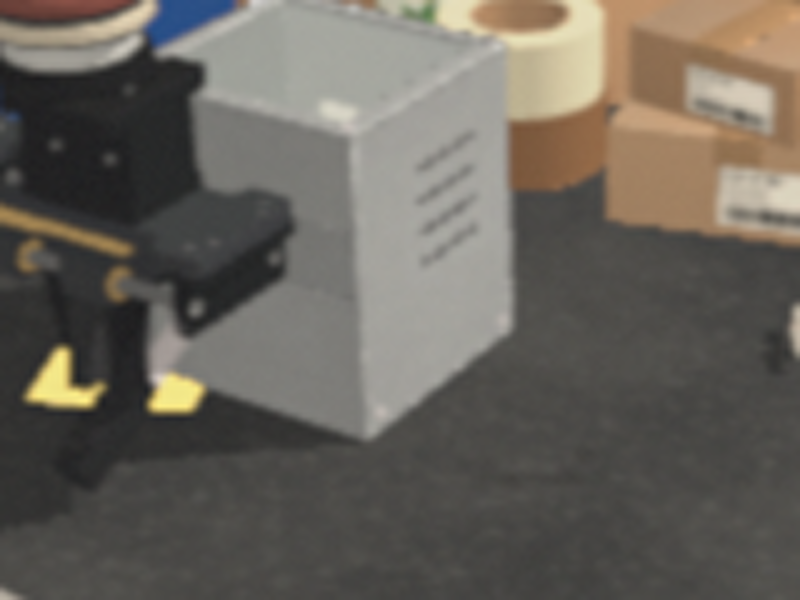

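The handle is now down, with the grip end at (85,475), and the shaft rises to the sill. By geometry the tilt is about 25°. I'll bring it to about 30° on the sill, grip firmly, then lift.

```bash
python3 -m pendant '[[1,-0.4,0,0.2,0],[1,-0.8,0,0.4,0],[1,-1,0,0.5,0],[1,-1,0,0.5,0]]' 20; python3 -m pendant '[[1,0,0,0,0],[1,0,0,0,0],[1,0,0,-0.5,0],[1,0,0,-1,0],[1,0,0,-1,0]]' 60;  python3 -c "
from h import *
o=observe();print(o['force'],o['wrist_torque'])"; python3 -m pendant '[[1,0,0,-0.7,0],[1,0,0,-1.4,0],[1,0,0,-2,0],[1,0,0,-2,0]]'
python3 - <<'E'
from h import *
o=observe();print(o['force'],o['wrist_torque']);cv2.imwrite("pics/t2.png",camera("top")[:,:,::-1]); cv2.imwrite("pics/s5.png",camera("scene")[:,:,::-1])
E
```

```text
time_s: 10.2
ee_pos: [527.7, 128.2, 29.4]
eef_rot: [0.0, 0.026, 1.0, 0.0]
force: [-1.6, 0.1, -0.4]
gripper_width: 0.184
gripper_force: 20.0
time_s: 10.82
ee_pos: [528.1, 128.4, 40.3]
eef_rot: [0.001, 0.026, 1.0, 0.0]
force: [-1.5, 0.2, 0.7]
gripper_width: 0.143
gripper_force: 60.0
[-1.46486503  0.20367338  0.65128335] [0.02668784 0.16971344 0.01004655]
time_s: 11.32
ee_pos: [527.1, 128.3, 59.7]
eef_rot: [-0.0, 0.026, 1.0, 0.0]
force: [-2.7, 0.2, -1.0]
gripper_width: 0.151
gripper_force: 60.0
[-2.71371576  0.20228882 -1.03718896] [ 0.02259858  0.51788382 -0.01220328]
```

A backward push of about 2.7 N suggests the ring's nose is touching the hook's front. I'll back off 6 mm and see.

```bash
python3 -m pendant '[[1,0.6,0,0,0],[1,0.6,0,0,0]]';  python3 -c "
from h import *
o=observe();print(o['force'],o['wrist_torque'])"; python3 -m pendant '[[1,0,0,-0.2,0],[1,0,0,-0.4,0],[1,0,0,-0.4,0]]';python3 - <<'E'
from h import *
o=observe();print(o['ee_pos'],o['force'],o['wrist_torque'])
a=camera("top")[:,:,::-1][130:215,150:250]; b=camera("scene")[:,:,::-1][120:240,170:290]
cv2.imwrite("pics/p1.png",np.hstack([cv2.resize(a,(400,340),interpolation=cv2.INTER_CUBIC),cv2.resize(b,(340,340),interpolation=cv2.INTER_CUBIC)]))
E
```

```text
time_s: 11.68
ee_pos: [521.7, 128.6, 59.7]
eef_rot: [0.001, 0.026, 1.0, 0.0]
force: [-1.2, -0.7, 0.0]
gripper_width: 0.159
gripper_force: 60.0
[-1.16457097 -0.741269    0.04707655] [0.03471292 0.17118401 0.07154878]
time_s: 12.05
ee_pos: [521.8, 128.6, 63.8]
eef_rot: [0.0, 0.026, 1.0, 0.0]
force: [0.6, -0.1, -0.3]
gripper_width: 0.16
gripper_force: 60.0
[521.76833976 128.5738456   63.76580446] [ 0.6419869  -0.10333787 -0.29595863] [-0.0024141   0.02617063 -0.01070755]
```

View pics/p1.png

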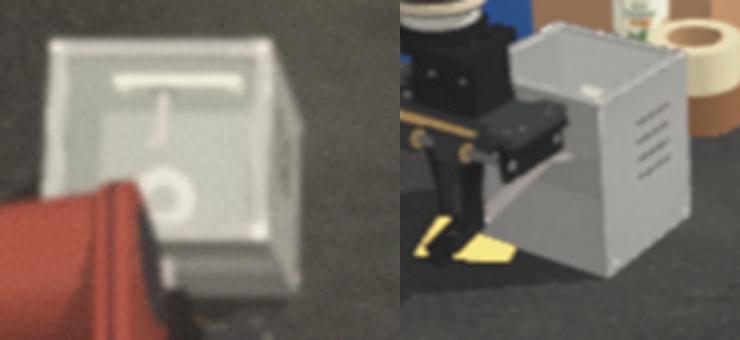

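The top panel shows the ring through the roof at (165,197), clear in front of the hook tip at (159,143). The scene panel shows the shaft from (485,222) to (570,155). I'll get the tilt by cutting those rays with the spanner's vertical plane.

```bash
cat >> h.py <<'E'
E3=np.array([.9986,-.0523,0]);N3=np.array([.0523,.9986,0]);S3=np.array([614.7,123,0.])
def cut(m,px,off=0):
    K,T=m["camera_matrix"],m["pose"]; d=T[:3,:3]@np.linalg.solve(K,[px[0],px[1],1.]); o=T[:3,3]
    p=o+d*((S3+off*N3-o)@N3)/(d@N3); return np.round([(p-S3)@E3,p[2]],1)
E
python3 - <<'E'
from h import *
m=camera_model("scene"); f=lambda c:(170+(c[0]-400)/2.8333,120+c[1]/2.8333)
A,B=cut(m,f((487,219))),cut(m,f((572,156)));print(A,B,np.degrees(np.arctan2(B[1]-A[1],B[0]-A[0])))
mt=camera_model("top")
for z in(115,125,135): p=ray(mt,(191.1,179.0),z);print(z,p,(p-S3)@E3,(p-S3)@N3)
p=ray(mt,(189.75-.3,165.6),136);print("tip",p,(p-S3)@E3,(p-S3)@N3)
# scene white-shaft mask
im=camera("scene");o=observe();print(o["force"],o["wrist_torque"],o["ee_pos"])
E
```

```text
[-62.5  67.4] [63.2 75.4] 3.641597962500579
115 [657.98339762 115.39984927 115.        ] 43.62028874894563 -5.325788818567736
125 [655.01855809 113.58581621 125.        ] 40.75447391591776 -7.29234334016654
135 [652.05371855 111.77178315 135.        ] 37.888659082890115 -9.258897861765305
tip [690.59801338 115.48149126 136.        ] 76.18497416662909 -3.5385167261067543
[-0.09819795 -0.0152675  -0.59806027] [ 0.00956556 -0.0359674   0.02006595] [521.71158348 128.54376615  63.51466344]
```

The shaft wasn't really lifted. It swivelled in the pads and stayed on the sill, so the tilt is only about 10°. Pad friction won't hold the tilt in the air, so I'll use the sill as the support throughout: about 38° with the shaft on the sill clears the tip (underside about 139 there) and stays under the roof (nose about 163).

```bash
python3 -m pendant '[[1,0,0,0.7,0],[1,0,0,1.4,0],[1,0,0,2.1,0],[1,0,0,2.8,0],[1,0,0,3.4,0],[1,0,0,3.4,0]]' 20; python3 -c "
from h import *
o=observe();print(o['force'],o['wrist_torque'])"; python3 -m pendant '[[1,-0.5,0,0,0],[1,-1,0,0,0],[1,-1.5,0,0,0],[1,-2,0,0,0],[1,-2,0,0,0]]'
python3 - <<'E'
from h import *
o=observe();print(o['force'],o['wrist_torque'],(o['ee_pos']-S3)@E3,(o['ee_pos']-S3)@N3)
E
```

```text
time_s: 12.95
ee_pos: [520.4, 128.5, 28.5]
eef_rot: [-0.001, 0.026, 1.0, -0.0]
force: [-1.7, 0.7, -0.2]
gripper_width: 0.183
gripper_force: 20.0
[-1.67631568  0.72063516 -0.16989983] [0.04036423 0.36051774 0.00967413]
time_s: 13.58
ee_pos: [540.1, 127.7, 29.4]
eef_rot: [-0.002, 0.026, 1.0, -0.0]
force: [-8.9, 0.2, 5.7]
gripper_width: 0.19
gripper_force: 20.0
[-8.92192371  0.162249    5.65589381] [0.09868115 1.51414663 0.02316907] -74.76683872493264 0.7598237230292249
```

The force went up to about 10 N. Either the handle end is touching the table or the nose is at the hook. I'll raise 4 mm to tell which.

```bash
python3 -m pendant '[[1,0,0,-0.4,0],[1,0,0,-0.4,0]]'; python3 -c "
from h import *
o=observe();print(o['force'],o['wrist_torque'])"; python3 -m pendant '[[1,0.4,0,0,0],[1,0.4,0,0,0]]'
python3 - <<'E'
from h import *
o=observe();print(o['force'],o['wrist_torque'],(o['ee_pos']-S3)@E3)
# ring blob in top view inside the cupboard
im=camera("top"); cv2.imwrite("pics/t3.png",im[:,:,::-1]); g=cv2.cvtColor(im,cv2.COLOR_RGB2GRAY).astype(int)
b=cv2.cvtColor(cv2.imread("pics/top0.png"),cv2.COLOR_BGR2GRAY).astype(int)
d=(g-b)[145:195,165:222]; print("\n".join("".join("#" if v>25 else "+" if v>12 else "-" if v<-12 else "." for v in r) for r in d))
E
```

```text
time_s: 13.82
ee_pos: [542.1, 127.6, 33.9]
eef_rot: [0.001, 0.026, 1.0, 0.0]
force: [-2.8, -0.1, -0.3]
gripper_width: 0.19
gripper_force: 20.0
[-2.75818374 -0.06592311 -0.27645186] [0.04742662 0.42117631 0.01677234]
time_s: 14.08
ee_pos: [537.9, 127.7, 33.8]
eef_rot: [0.001, 0.026, 1.0, 0.0]
force: [0.6, 0.2, 0.4]
gripper_width: 0.191
gripper_force: 20.0
[0.59614377 0.17685984 0.38402729] [0.01515084 0.11653241 0.07171698] -76.96352348550357
.........................................................
.........................................................
.........................................................
.........................................................
.........................................................
.........................................................
.........................................................
.........................................................
.........................................................
.........................................................
.........................................................
................
[... 1545 characters left out ...]
....
---------------------------.++...........................
---------------------------..............................
----------------------------.............................
----------------------------.............................
-----------------------------............................
-----------------------------............................
-----------------------------............................
-----------------------------............................
.........----.---....--------............................
.........----..--....-.------............................
........----..---...---------............................
+.......----------.-----------...........................
```

Run:
```python
from h import *
m=camera_model("top")
for nm,px in(("nose",(190.5,170.7)),("right",(197,177.5)),("tip",(189.5,165.6))):
  for z in(115,125,135,145): p=ray(m,px,z);print(nm,z,((p-S3)@E3).round(1),((p-S3)@N3).round(1))
```

```text
nose 115 67.9 -2.8
nose 125 64.8 -4.8
nose 135 61.7 -6.8
nose 145 58.7 -8.8
right 115 47.9 -21.7
right 125 45.0 -23.6
right 135 42.1 -25.4
right 145 39.2 -27.2
tip 115 82.9 0.6
tip 125 79.7 -1.5
tip 135 76.5 -3.5
tip 145 73.3 -5.5
```

The nose reads d≈62 against the hook front at about 72, so the earlier contact was the handle end on the table. The ring sits about 3 mm left of the tip, so I'll shift right 2.5 mm. Next is forward, then up the slope over the tip.

```bash
python3 -m pendant '[[1,0,-0.25,0,0],[1,-0.4,-0.25,0,0],[1,-0.8,-0.25,0,0],[1,-0.8,-0.25,0,0]]'; python3 -c "
from h import *
o=observe();print(o['force'],o['wrist_torque'],(o['ee_pos']-S3)@E3)"; python3 -m pendant '[[1,-0.3,0,-0.24,0],[1,-0.6,0,-0.48,0],[1,-0.6,0,-0.48,0]]'
python3 - <<'E'
from h import *
o=observe();print(o['force'],o['wrist_torque'],(o['ee_pos']-S3)@E3,(o['ee_pos']-S3)@N3)
E
```

```text
time_s: 14.62
ee_pos: [545.3, 124.7, 33.2]
eef_rot: [-0.0, 0.026, 1.0, -0.0]
force: [-2.7, -0.7, 0.0]
gripper_width: 0.192
gripper_force: 20.0
[-2.71608908 -0.67279961  0.04556397] [ 0.01585874  0.38481502 -0.00046255] -69.36393065771671
time_s: 15.0
ee_pos: [551.8, 124.5, 38.7]
eef_rot: [0.0, 0.026, 1.0, 0.0]
force: [-3.1, 0.0, -0.1]
gripper_width: 0.196
gripper_force: 20.0
[-3.1495626   0.03076537 -0.06973198] [0.07236634 0.50210326 0.03421878] -62.86155321840719 -1.7644751798474767
```

```bash
python3 -m pendant '[[1,-0.3,0,-0.24,0],[1,-0.6,0,-0.48,0],[1,-0.6,0,-0.48,0]]'; python3 -c "
from h import *
o=observe();print(o['force'],o['wrist_torque'],(o['ee_pos']-S3)@E3)"; python3 -m pendant '[[1,-0.3,0,-0.24,0],[1,-0.6,0,-0.48,0],[1,-0.6,0,-0.48,0]]'
python3 - <<'E'
from h import *
o=observe();print(o['force'],o['wrist_torque'],(o['ee_pos']-S3)@E3,(o['ee_pos']-S3)@N3)
im=camera("top"); cv2.imwrite("pics/t4.png",im[:,:,::-1]); g=cv2.cvtColor(im,cv2.COLOR_RGB2GRAY).astype(int)
b=cv2.cvtColor(cv2.imread("pics/top0.png"),cv2.COLOR_BGR2GRAY).astype(int)
d=(g-b)[145:190,165:215]; print("\n".join(f"{145+i} "+"".join("#" if v>25 else "+" if v>10 else "-" if v<-10 else "." for v in r) for i,r in enumerate(d)))
E
```

```text
time_s: 15.38
ee_pos: [557.5, 124.2, 43.3]
eef_rot: [0.0, 0.026, 1.0, 0.0]
force: [-4.0, 0.5, 1.1]
gripper_width: 0.19
gripper_force: 20.0
[-4.03445178  0.4915985   1.1283785 ] [ 0.06059257  0.77194074 -0.07101177] -57.2263854738958
time_s: 15.75
ee_pos: [562.7, 123.9, 47.8]
eef_rot: [-0.001, 0.026, 1.0, -0.0]
force: [-6.3, 0.5, 0.5]
gripper_width: 0.191
gripper_force: 20.0
[-6.32231382  0.49557701  0.46211048] [ 0.10820948  1.06598176 -0.01272954] -51.96997883192348 -1.7809399185770807
145 ..................................................
146 ..................................................
147 ..................................................
148 ..................................................
149 ..................................................
150 ..................................................
151 ..................................................
152 ..................................................
153 ..................................................
154 ..................................................
155 ..................................................
156
[... 1166 characters left out ...]
--------------------....................
178 ------------------------------....................
179 ------------------------------....................
180 ------------------------------....................
181 -------------------------------...................
182 ------------------------------....................
183 -------------------------------...................
184 -------------------------------...................
185 -------------------------------...................
186 -----------------------------------...............
187 ------------------------------------..............
188 -------------------------------------.............
189 -------------------------------------.............
```

The growing push matches the shaft sliding on the sill (about 37°, as modelled). The ring centre is at d≈69, above the tip and about 1-2 mm left of it. I'll advance 5 mm more up the slope, then let the ring down by raising the hand with the shaft still on the sill.

```bash
python3 -m pendant '[[1,-0.25,-0.1,-0.22,0],[1,-0.5,-0.1,-0.44,0],[1,-0.5,-0.1,-0.44,0]]'; python3 -c "
from h import *
o=observe();print(o['force'],o['wrist_torque'],(o['ee_pos']-S3)@E3)"; python3 -m pendant '[[1,0,0,-0.3,0],[1,0,0,-0.6,0],[1,0,0,-0.6,0]]' 12
python3 - <<'E'
from h import *
o=observe();print(o['force'],o['wrist_torque'],(o['ee_pos']-S3)@E3,(o['ee_pos']-S3)@N3)
E
```

```text
time_s: 16.18
ee_pos: [566.8, 122.8, 51.9]
eef_rot: [-0.002, 0.026, 1.0, -0.0]
force: [-7.8, 0.3, 2.6]
gripper_width: 0.19
gripper_force: 20.0
[-7.82882333  0.34658088  2.63995472] [ 0.0903333  1.3765538 -0.0130249] -47.79448499066196
time_s: 16.55
ee_pos: [568.4, 122.6, 58.6]
eef_rot: [0.0, 0.026, 1.0, -0.0]
force: [-3.7, 1.2, 1.0]
gripper_width: 0.201
gripper_force: 12.0
[-3.70678125  1.2049269   0.95618688] [ 0.03136289  0.80497991 -0.04527822] -46.23511867829298 -2.7797184161000326
```

```bash
python3 -m pendant '[[1,0.4,0,-0.1,0],[1,0.8,0,-0.2,0],[1,0.8,0,-0.2,0]]' 12; python3 -c "
from h import *
o=observe();print(o['force'],o['wrist_torque'],(o['ee_pos']-S3)@E3)"; python3 -m pendant '[[1,0.3,0,-0.1,0],[1,0.5,0,-0.2,0],[1,0.5,0,-0.2,0]]'
python3 - <<'E'
from h import *
o=observe();print(o['force'],o['wrist_torque'],(o['ee_pos']-S3)@E3,(o['ee_pos']-S3)@N3)
E
```

```text
time_s: 16.92
ee_pos: [560.5, 123.1, 60.7]
eef_rot: [0.001, 0.026, 1.0, 0.0]
force: [-0.2, 0.2, 1.0]
gripper_width: 0.199
gripper_force: 12.0
[-0.23900794  0.1857443   0.97678558] [0.04215043 0.16577734 0.03496528] -54.09167725384109
time_s: 17.3
ee_pos: [555.0, 123.3, 62.3]
eef_rot: [-0.0, 0.026, 1.0, 0.0]
force: [0.2, -1.0, -0.2]
gripper_width: 0.196
gripper_force: 12.0
[ 0.22533099 -0.95522885 -0.2496891 ] [ 0.03879647  0.23497815 -0.0625651 ] -59.60343763192318 -2.7762883556862903
```

Estimated tilt is now about 19° and the ring is at the hook. Next I'll let it down a bit further and draw gently forward to feel for the catch.

```bash
python3 -m pendant '[[1,0.2,0,-0.2,0],[1,0.4,0,-0.3,0],[1,0.4,0,-0.3,0]]' 25; python3 -c "
from h import *
o=observe();print(o['force'],o['wrist_torque'],(o['ee_pos']-S3)@E3)"; python3 -m pendant '[[1,0.2,0,0,0],[1,0.4,0,0,0],[1,0.4,0,0,0]]'
python3 - <<'E'
from h import *
o=observe();print(o['force'],o['wrist_torque'],(o['ee_pos']-S3)@E3,(o['ee_pos']-S3)@N3)
E
```

```text
time_s: 17.68
ee_pos: [550.9, 123.5, 65.1]
eef_rot: [-0.0, 0.026, 1.0, -0.0]
force: [-0.6, 0.3, -1.6]
gripper_width: 0.188
gripper_force: 25.0
[-0.60199211  0.31212586 -1.60051019] [ 0.10014804  0.14836045 -0.00557254] -63.73250263170102
time_s: 18.05
ee_pos: [549.1, 123.8, 66.4]
eef_rot: [0.002, 0.026, 1.0, 0.0]
force: [5.5, 0.5, -0.7]
gripper_width: 0.186
gripper_force: 25.0
[ 5.53257057  0.51440081 -0.65913786] [-0.00513578 -0.77651922 -0.02312556] -65.50784443754985 -2.6624661753176433
```

It caught, with +5.5 N at the predicted place. Holding the pull.

```bash
python3 -m pendant '[[1,0,0,0,0],[1,0,0,0,0]]'; python3 -m pendant '[[1,0,0,0,0],[1,0,0,0,0],[1,0,0,0,0]]'; python3 -m pendant '[[1,0,0,0,0],[1,0,0,0,0],[1,0,0,0,0]]';  python3 -m pendant '[[1,0,0,0,0],[1,0,0,0,0],[1,0,0,0,0]]'
```

```text
time_s: 18.3
ee_pos: [549.1, 123.7, 66.3]
eef_rot: [0.002, 0.026, 1.0, 0.0]
force: [5.5, 0.1, -1.0]
gripper_width: 0.191
gripper_force: 25.0
time_s: 18.68
ee_pos: [549.1, 123.7, 66.3]
eef_rot: [0.002, 0.026, 1.0, 0.0]
force: [4.9, -0.3, -0.2]
gripper_width: 0.195
gripper_force: 25.0
time_s: 19.05
ee_pos: [549.1, 123.7, 66.3]
eef_rot: [0.002, 0.026, 1.0, 0.0]
force: [5.6, -0.3, -0.6]
gripper_width: 0.194
gripper_force: 25.0
time_s: 19.42
ee_pos: [549.1, 123.7, 66.3]
eef_rot: [0.002, 0.026, 1.0, 0.0]
force: [5.9, -0.4, 0.2]
gripper_width: 0.19
gripper_force: 25.0
```

```bash
python3 -m pendant '[[1,-0.1,0,0.1,0],[1,-0.2,0,0.1,0],[1,-0.2,0,0.1,0],[1,-0.2,0,0.1,0]]' 6; python3 -m pendant '[[0.7,0,0,0,0],[0.6,0,0,0,0],[0.5,0,0,0,0],[0.5,0,0,0,0],[0.5,0,0,0,0]]'
python3 - <<'E'
from h import *
o=observe();print(o['force'],o['wrist_torque'],o['gripper_width'],o['ee_pos'])
E
```

```text
time_s: 19.92
ee_pos: [549.2, 123.6, 64.2]
eef_rot: [-0.0, 0.026, 1.0, -0.0]
force: [2.1, 0.1, 0.1]
gripper_width: 0.203
gripper_force: 6.0
time_s: 20.55
ee_pos: [549.2, 123.6, 64.2]
eef_rot: [-0.0, 0.026, 1.0, -0.0]
force: [0.6, 0.8, 0.2]
gripper_width: 0.495
gripper_force: 0.0
[0.56756113 0.79972154 0.15022907] [-0.0103362  -0.00144083 -0.05120845] 0.494732477010971 [549.16255728 123.62498377  64.21160162]
```

Released. Now lifting straight up, backing away, and checking.

```bash
python3 -m pendant '[[0.5,0,0,-2,0],[0.5,0,0,-5,0],[0.5,0,0,-9,0],[0.5,0,0,-14,0],[0.5,4,0,-16,0],[0.5,10,0,-16,0],[0.5,15,0,-16,0],[0.5,15,0,-16,0]]'
python3 - <<'E'
from h import *
cv2.imwrite("pics/fw.png",camera("wrist")[:,:,::-1]); im=camera("scene");cv2.imwrite("pics/fs.png",im[:,:,::-1]); t=camera("top");cv2.imwrite("pics/ft.png",t[:,:,::-1])
m=camera_model("scene")
# bright shaft + dark grip seen in front: difference to the first picture
b=cv2.imread("pics/scene0.png")[:,:,::-1].astype(int); d=(im.astype(int)-b).mean(2)[170:225,185:245]
print("\n".join(f"{170+i} "+"".join("#" if v>20 else "-" if v<-20 else "." for v in r) for i,r in enumerate(d)))
for s,z in((152,4),(85,4),(32,12),(-32,12)):
    a=np.radians(15); P=S3+E3*(70+(s-152)*np.cos(a))+[0,0,108+(s-152)*np.sin(a)+z-4]; print(s,proj(m,P))
E
```

```text
time_s: 21.55
ee_pos: [396.9, 131.7, 224.2]
eef_rot: [0.0, 0.025, 1.0, 0.0]
force: [0.7, -0.5, 0.5]
gripper_width: 0.504
gripper_force: 0.0
170 ............................................................
171 ............................................................
172 ....................................####....................
173 ...................................######...................
174 ..................................#######...................
175 .................................#######....................
176 ................................#######.....................
177 ...............................########.....................
178 ...............................#######......................
179 ..............................#######.......................
180 .............................#######........................
181 ............................#######.........................
182 ...........................#######..........................
183 ...........................######...........................
184 ..........................######..............
[... 2040 characters left out ...]
......................................................
217 ............................................................
218 ............................................................
219 ............................................................
220 ............................................................
221 ............................................................
222 ............................................................
223 ............................................................
224 ............................................................
152 [231.51922851 163.16365249]
85 [216.88692697 178.43275651]
32 [204.35639533 188.42973992]
-32 [188.62324275 204.74785256]
```

The shaft and grip sit on the predicted hung pose (shaft (208,190)→(223,172), grip down to about (190,210)). Handing in.

```bash
python3 -c "
from rig import *
print(close_job())"
```

```text
the job is handed in; nothing more can be done
None
```

The black-handled ring spanner hangs on the hook with its shaft on the sill and its handle out in front; I felt the hook catch, held a pull of about 5 N for over a second, let go and handed the job in. A final camera check matched the expected hung pose.

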